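Clip the red sensor onto the heat spreader and start the logger

TASK

Pick the red sprung sensor clip out of the yellow parts bin and clip it, level and pointing straight in, onto the upright front edge (the one towards the robot) of the bare aluminium heat spreader on the green power module, so that the jaws bite well onto the plate (by at least 1 cm) and it stays there when you let go. Then press the logger's green start button fully down and let it go. Leave all the other parts in the bin.

Things in the scene. Friction and masses are not known exactly. Their poses are not given: they have to be found in the camera images.
- bin: open yellow plastic bin, 320 (x) x 180 (y) x 50 mm high, walls and floor 5 mm thick, fixed to the bench; origin at the centre of its underside, x along its long side. Three sprung clips and seven small parts lie in it
- red_clip: red sprung clip (like a clothes peg on its side, hinge axis upright) with a white 26 x 19 mm sensor pod on its back; 83 mm long, levers 24 mm high, 32 mm over the pod, 0.06 kg; lies on the bin floor, jaws roughly towards the bin's -y side. Origin on the hinge axis at the underside; +x along the clip to the jaw tips, z up
- red_clip_grip (a point): where to pinch the red clip: between its handles, 28 mm behind (-x) its origin, 12 mm above its underside; axes as red_clip. At rest the handles are 39 mm wide here, 44 mm at their rear end 39 mm behind the origin; squeezed along y (about 12 N a side) they stop parallel, 20 mm over their outer faces, 4 to 44 mm behind the origin; the jaws stay open while squeezed
- red_clip_l (a joint): how far the red clip's levers are squeezed: 0 jaws shut, 0.28 rad fully open; about 0.05 when biting the 6 mm plate
- red_clip_tip (a point): point midway between the jaw tips of the red clip, 44 mm ahead of its origin and 12 mm above its underside; axes as red_clip. The jaws are 24 mm high, free from 10 to 44 mm ahead of the origin; about 26 mm apart at the tips when squeezed, and spring shut with about 8 N when let go
- blue_clip: same clip as red_clip but blue; to be left in the bin. Origin and axes as for red_clip
- green_clip: same clip as red_clip but green; to be left in the bin. Origin and axes as for red_clip
- knob_cap: small loose part in the bin, to be left in the bin: black round cap, 24 mm diameter, 14 mm high
- connector: small loose part in the bin, to be left in the bin: white block 28 x 14 x 12 mm
- spacer_a: small loose part in the bin, to be left in the bin: brass bar 30 x 9 x 9 mm
- spacer_b: small loose part in the bin, to be left in the bin: brass bar 30 x 9 x 9 mm
- relay: small loose part in the bin, to be left in the bin: orange block 20 x 16 x 15 mm
- terminal: small loose part in the bin, to be left in the bin: grey block 26 x 12 x 14 mm
- strip: small loose part in the bin, to be left in the bin: black and white terminal strip 80 x 14 x 16 mm, along the bin's +y wall
- module: power module: green circuit board 120 (x) x 100 (y) mm on 8 mm feet, fixed to the bench, board top 12 mm above the bench; origin at the centre of its underside on the bench, its front (-x) side towards the robot. Its other components (up to 46 mm high) are all behind x = -6 mm
- spreader: bare upright aluminium plate, 6 mm thick (y), 80 mm long (x), 74 mm high, standing on the middle of the board from z = 12 to 86 mm above the bench; origin at the centre of its underside, axes as module. Its front upright edge is flush with the board's front end, 40 mm ahead (-x) of this origin
- spreader_edge (a point): middle of the thickness of the spreader's front upright edge, 48 mm above the bench; x points from the edge into the plate, y across its thickness, z up
- logger: grey logger box 80 (x) x 130 (y) x 32 mm with a dark screen, fixed to the bench; origin at the centre of its underside
- start_button_top (a point): centre of the top of the green push button (26 mm diameter) on the logger, about 50 mm above the bench
- start_button (a joint): travel of the start button: 0 up, 0.006 m fully down (5 N); springs back
Mind the look-alikes: they are no part of the job. Leave any pink look-alike of the green_clip alone.

How it is judged:
By the outcome, as a careful person would: the job done as asked, in the order asked, and still so for the second after the job is handed in, with the robot touching nothing.
It also fails if it takes over 51 s, if anything falls off the work surface, if the arm or the gripper's body presses on something with over 40 N, if the wrist force passes 120 N, or if a joint passes its speed limit or range.

ROBOT

A 6-joint arm with a two-finger parallel gripper is mounted at the origin on the work surface. World frame = base frame: x ahead of the robot, y to its left, z up, the work surface at z = 0. Lengths are in mm, angles in rad, forces in N, time in s.
With the tool pointing down it reaches from about 300 to 775 mm from the base axis. Payload 14.6 kg.
Tool frame: the origin (TCP) lies at the very end of the fingers, on their centre line; the grasp point (between the pads) lies 19 mm behind it; z points along the fingers, y is the direction in which the jaws open and shut (so a half turn about z gives the same grasp; the last joint's range is limited). The gripper opens to 94 mm and grips with 3 to 60 N. Pads are 16 mm wide; open, the fingers measure 119 mm over their backs; the gripper's body (75 mm by 177 mm) begins 78 mm behind the grasp point.
Start: joints at [-1.245, 0.3, 1.521, -0, 1.321, -0.067], TCP at [210.519, -508.105, 205.446] pointing down, gripper open.
Joint ranges: [-3.03, 3.03], [-0.79, 2.21], [0.23, 2.52], [-1.04, 4.18], [0, 3.07], [-2.55, 2.55]. Speed limits (rad/s): [2.22, 2.22, 2.57, 3.14, 3.14, 3.14].

INTERFACE

Orientations are given as a unit quaternion [w, x, y, z].
In Python, from bench import telemetry, snapshot, workorder gives the robot as it stands.
- The arm moves only by the tool carry_out, never from a script. Its argument "steps" is a list of rows, each a list of 3 entries, a list of its own where there are three numbers: the shift along the tool's x, y, z in m, then the turn, a rotation vector about the tool's x, y, z in rad, then the opening, from -1 (shut) to 1 (fully open). In form: [[[tx, ty, tz], [ax, ay, az], fingers], ...]. A call has exactly 8 rows; each row shifts and turns the commanded pose from where the row before left it, along the tool's axes as they then stand; what a row does not reach is not made up. A row lasts 1/10 s, in which the tool goes at most 50 mm and 8.59 degrees, less where a joint would pass 70% of its speed; a pose out of reach is approached as far as the arm can. A call with a gripper value outside its range is refused whole. The fingers move at their own pace and stop on an object; "squeeze" is the grip in N (left out, the last holds). Time passes only in rows, so rows that do not move let the fingers close, or fill a call up. It gives the time, the measured TCP pose, the force and the opening at its end, in the units of the state.
- telemetry.get_obs(): the state, without advancing time (a new reading comes with each control period).
- snapshot(name): name is "scene" or "top"; returns a dict with "color" (400x640x3 uint8, red, green, blue), "K" (3x3 intrinsics, pixels), "extrinsics" (4x4, takes a point from camera to world coordinates). Camera axes: x right, y down, z forward; pixel columns grow to the right and rows downward; lengths in mm; the calibration is good to about 2 mm. A picture is of the moment at which its call begins. There is no depth.
- workorder.finish_job(): hands the job in, once; it reports no verdict.
The state is a dict: "t": time; "joint_positions": joint angles; "joint_vel": joint speeds; "joint_efforts": joint torques, N m; "tcp_pos": TCP position; "eef_rot": TCP orientation; "force": force on the tool from outside, world axes, zero at the start; "ft_torque": the same for the moment, N m; "grip_width": finger opening in mm.
Only numpy, scipy, OpenCV 4.12 (cv2) and the standard library are available. Lean on these libraries where they do the work, as an engineer would, in place of code of your own. Each camera call takes 0.05 s, during which the arm holds its last target.

## Working session

There is one attempt and no reset: what is moved stays moved. The work goes in short steps, Python scripts to look and compute and a tool call to move; the robot and the scene stay as the last step left them, time stands still between calls to the robot, and variables do not carry over. Pictures are saved under pics/ and viewed, and the job is handed in when it is done.

Besides the shell and the picture viewer there is one more tool, called as name(argument=value, ...) on one line, values as JSON. carry_out: Moves the arm, as the interface text tells. Its arguments: {"type":"object","properties":{"steps":{"type":"array","items":{"type":"array"}},"squeeze":{"type":"number"}},"required":["steps"]}

```bash
ls; mkdir -p pics
python3 - <<'E'
from bench import telemetry, snapshot
import cv2, numpy as np, pickle
o=telemetry.get_obs(); print(o)
d={}
for n in ("scene","top"):
    s=snapshot(n); d[n]=s; print(n,s["K"],np.round(s["extrinsics"],4).tolist())
    cv2.imwrite(f"pics/{n}0.png",s["color"][:,:,::-1])
pickle.dump(d,open("s0.pkl","wb"))
E
```

```text
pics
{'t': 0.0, 'joint_positions': array([-1.24461633e+00,  3.00513486e-01,  1.52159265e+00,  4.60910952e-06,
        1.32067249e+00, -6.66067638e-02]), 'joint_vel': array([ 0.00104774,  0.00202974,  0.00016177,  0.00171968, -0.00025876,
       -0.00059264]), 'joint_efforts': array([-7.48854836e-04, -5.31803691e+01, -3.52741635e+01,  7.07976683e-02,
        2.45307258e-02, -1.48669164e-04]), 'tcp_pos': array([ 210.43152606, -507.8693742 ,  204.85818159]), 'eef_rot': array([-5.88285710e-04,  9.80776666e-01,  1.95132725e-01, -7.45317863e-05]), 'force': array([-0.07956103, -0.38749433,  0.61749473]), 'ft_torque': array([0.00119396, 0.02894096, 0.01792741]), 'grip_width': 93.95127166190923}
scene [[383.49863034   0.         315.01617132]
 [  0.         383.49863034 199.56808359]
 [  0.           0.           1.        ]] [[-0.5837, 0.534, -0.6116, 1198.9682], [0.8117, 0.4037, -0.4222, 590.0473], [0.0215, -0.7429, -0.6691, 872.4744], [0.0, 0.0, 0.0, 1.0]]
top [[361.22701433   0.         321.64451199]
 [  0.         361.22701433 199.89423715]
 [  0.           0.           1.        ]] [[0.0003, -0.9977, 0.0675, 393.9384], [-1.0, 0.0002, 0.0061, 91.5064], [-0.0061, -0.0675, -0.9977, 1040.0147], [0.0, 0.0, 0.0, 1.0]]
```

View pics/scene0.png

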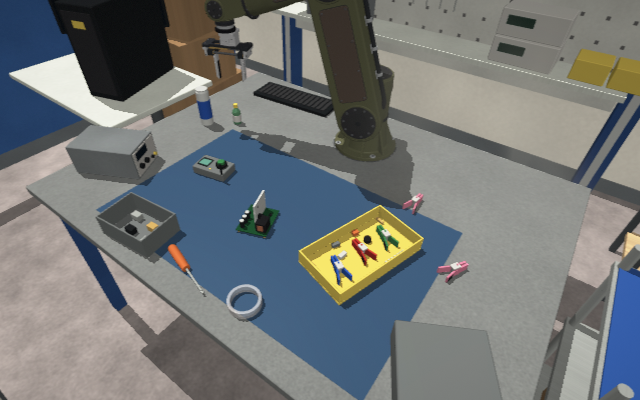

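View pics/top0.png

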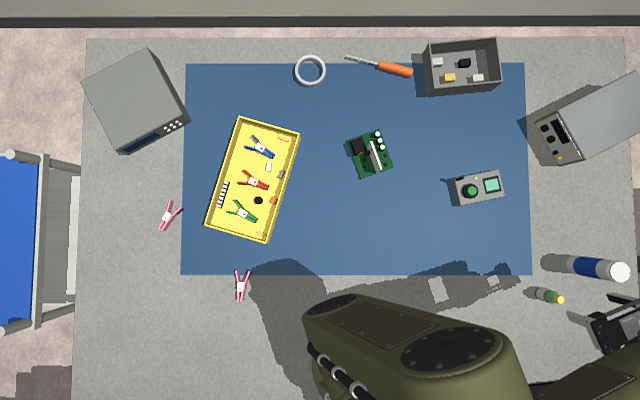

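The scene view shows the yellow bin around (360,255), the module at (258,215) and the logger at (213,167). In the top view the bin is around (252,180), the red clip (253,181), the module (370,155) and the logger (478,187). There are two pink look-alikes outside the bin, at top (171,215) and (242,285). The only red clip is the one in the bin, and I'll confirm that with an enlarged crop.

Run:
```python
import cv2, numpy as np, pickle
d=pickle.load(open("s0.pkl","rb"))
c=d["top"]["color"][:,:,::-1]
a=cv2.resize(c[110:250,200:310],None,fx=5,fy=5,interpolation=cv2.INTER_CUBIC)[:600]
cv2.imwrite("pics/bin_top.png",cv2.resize(c[130:235,200:310],None,fx=5.5,fy=5.5,interpolation=cv2.INTER_CUBIC))
cv2.imwrite("pics/mod_top.png",cv2.resize(c[120:215,340:520],None,fx=4.4,fy=4.4,interpolation=cv2.INTER_CUBIC))
c=d["scene"]["color"][:,:,::-1]
cv2.imwrite("pics/bin_sc.png",cv2.resize(c[200:310,290:430],None,fx=5,fy=5,interpolation=cv2.INTER_CUBIC))
cv2.imwrite("pics/mod_sc.png",cv2.resize(c[145:245,185:295],None,fx=6,fy=6,interpolation=cv2.INTER_CUBIC))
```

```text
(no output)
```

View pics/bin_top.png

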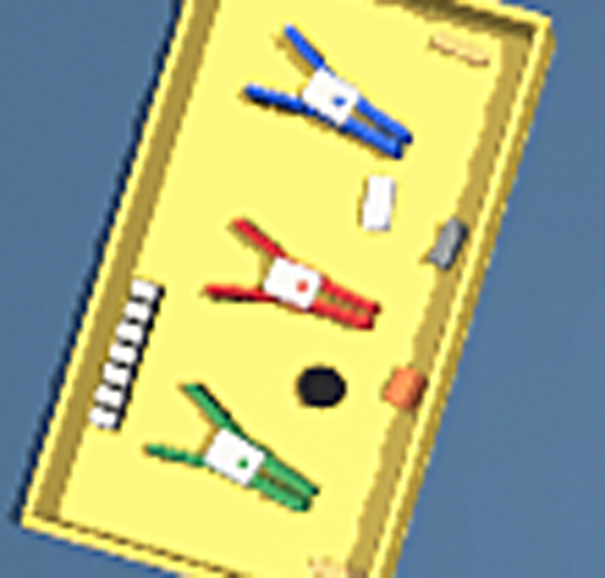

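View pics/mod_top.png

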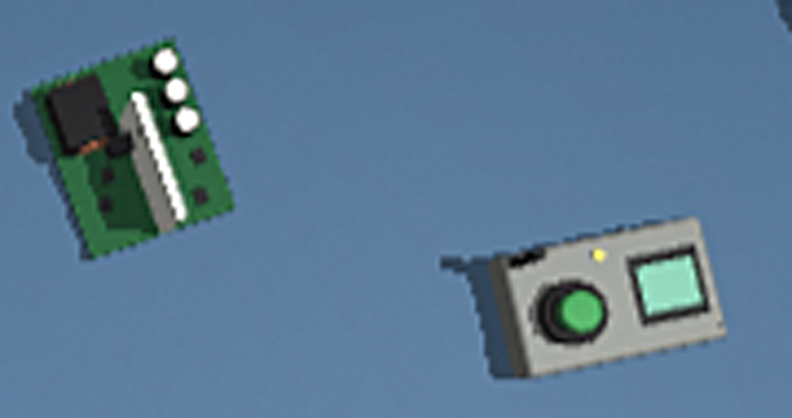

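View pics/bin_sc.png

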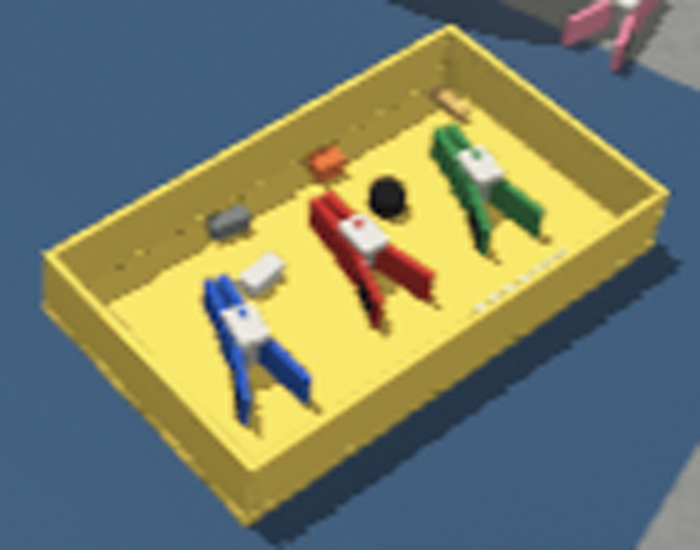

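View pics/mod_sc.png

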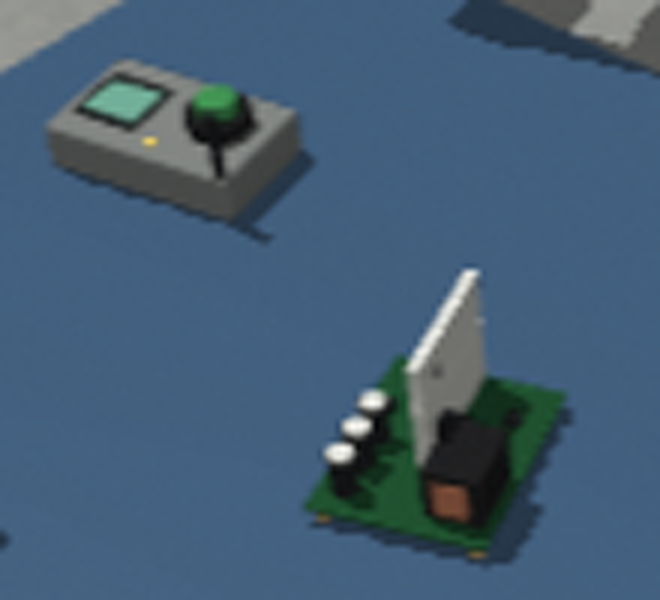

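Crop check: the three clips in the bin are red at top crop (290,283), blue at (330,95) and green at (235,455). The red one, with a white pod and red dot, is the target. Its jaws point right, towards bin -y, and its handles open left. Next I'll measure it.

```bash
cat > h.py <<'E'
import cv2, numpy as np, pickle
def ray(s,u,v):
    K,E=s["K"],s["extrinsics"]
    d=E[:3,:3]@np.linalg.solve(K,[u,v,1.]); return E[:3,3],d
def onz(s,u,v,z):
    c,d=ray(s,u,v); return c+d*(z-c[2])/d[2]
def tri(a,b):
    (c1,d1),(c2,d2)=a,b
    d1=d1/np.linalg.norm(d1);d2=d2/np.linalg.norm(d2)
    t=np.linalg.lstsq(np.c_[d1,-d2],c2-c1,rcond=None)[0]
    p,q=c1+t[0]*d1,c2+t[1]*d2
    return (p+q)/2,np.linalg.norm(p-q)
def proj(s,P):
    E=s["extrinsics"]; p=E[:3,:3].T@(np.asarray(P)-E[:3,3]); q=s["K"]@p; return q[:2]/q[2]
def blobs(mask,mn=4):
    n,l,st,ce=cv2.connectedComponentsWithStats(mask.astype(np.uint8),connectivity=8)
    return [(ce[i].round(2).tolist(),st[i].tolist()) for i in range(1,n) if st[i][4]>=mn]
E
python3 - <<'E'
from h import *
d=pickle.load(open("s0.pkl","rb"))
for n in d:
    s=d[n]; hsv=cv2.cvtColor(s["color"],cv2.COLOR_RGB2HSV).astype(int)
    H,S,V=hsv[...,0],hsv[...,1],hsv[...,2]
    print(n)
    red=((H<6)|(H>174))&(S>170)&(V>80)
    x0,x1,y0,y1=(200,310,110,250) if n=="top" else (295,430,205,305)
    box=np.zeros_like(red);box[y0:y1,x0:x1]=1
    print("red",blobs(red&box,2))
    ys,xs=np.nonzero(red&box)
    z=29
    P=np.array([onz(s,u,v,z)[:2] for u,v in zip(xs,ys)])
    for p,u,v in zip(P,xs,ys):
        pass
    m=P.mean(0);w,V2=np.linalg.eigh(np.cov(P.T));ax=V2[:,1]
    print("axis",np.degrees(np.arctan2(*ax[::-1])),m)
    white=(S<40)&(V>190)&box
    print("white",blobs(white,8))
    for c,st in blobs(white,8): print(onz(s,*c,37).round(1))
    g=(H>60)&(H<85)&(S>110)&(V>100)
    print("green",blobs(g,15))
E
```

```text
scene
red [([358.06, 248.51], [352, 239, 14, 26, 89]), ([370.6, 254.09], [365, 250, 11, 10, 58])]
axis 74.71772940876109 [522.81956938 295.75916373]
white [([385.37, 232.43], [382, 229, 8, 7, 30]), ([362.18, 246.33], [358, 243, 9, 7, 33]), ([341.78, 253.7], [338, 251, 8, 6, 27]), ([338.69, 264.67], [335, 261, 8, 8, 39])]
[427.5 316.4  37. ]
[516.6 288.6  37. ]
[574.9 256.3  37. ]
[612.7 270.6  37. ]
green [([220.74, 160.84], [218, 159, 6, 4, 19]), ([379.75, 227.7], [377, 226, 6, 5, 20]), ([384.87, 240.53], [383, 236, 5, 10, 15])]
top
red [([246.65, 172.88], [243, 170, 9, 7, 17]), ([262.52, 185.55], [256, 181, 13, 9, 40]), ([242.89, 182.95], [238, 182, 12, 3, 19])]
axis 67.35654052262132 [512.77081494 288.18648963]
white [([259.54, 146.8], [255, 143, 10, 9, 54]), ([268.28, 166.4], [266, 162, 6, 10, 43]), ([252.54, 180.93], [248, 177, 10, 9, 54]), ([225.36, 182.09], [224, 181, 4, 3, 11]), ([224.36, 186.09], [223, 185, 4, 3, 11]), ([223.27, 190.0], [221, 189, 5, 3, 11]), ([221.91, 193.82], [220, 193, 5, 3, 11]), ([220.55, 197.64], [219, 196, 4, 4, 11]), ([219.55, 201.64], [218, 200, 4, 4, 11]), ([218.18, 205.45], [216, 204, 5, 4, 11]), ([241.95, 212.69], [237, 208, 11, 10, 61])]
[611.6 272.5  37. ]
[556.  247.3  37. ]
[515.  290.9  37. ]
[511.8 367.   37. ]
[500.5 369.6  37. ]
[489.6 372.4  37. ]
[478.9 376.   37. ]
[468.2 379.6  37. ]
[457.  382.2  37. ]
[446.4 385.8  37. ]
[426.2 319.2  37. ]
green [([366.34, 137.9], [359, 131, 15, 16, 71]), ([385.43, 159.73], [377, 148, 16, 23, 138]), ([360.26, 167.5], [353, 156, 19, 22, 131]), ([471.87, 190.21], [468, 186, 9, 10, 67]), ([238.16, 203.95], [234, 200, 9, 9, 19]), ([231.53, 212.27], [227, 211, 10, 4, 15]), ([251.23, 217.75], [246, 213, 11, 10, 44])]
```

Run:
```python
from h import *
d=pickle.load(open("s0.pkl","rb"))
s=d["top"]; c=s["color"][:,:,::-1]
cv2.imwrite("pics/r_t.png",cv2.resize(c[165:195,233:275],None,fx=18,fy=18,interpolation=cv2.INTER_NEAREST))
cv2.imwrite("pics/sp_t.png",cv2.resize(c[135:180,355:395],None,fx=13,fy=13,interpolation=cv2.INTER_NEAREST))
s=d["scene"]; c=s["color"][:,:,::-1]
cv2.imwrite("pics/sp_s.png",cv2.resize(c[185:228,235:285],None,fx=13,fy=13,interpolation=cv2.INTER_NEAREST))
cv2.imwrite("pics/r_s.png",cv2.resize(c[235:268,348:382],None,fx=17,fy=17,interpolation=cv2.INTER_NEAREST))
```

```text
(no output)
```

View pics/r_t.png

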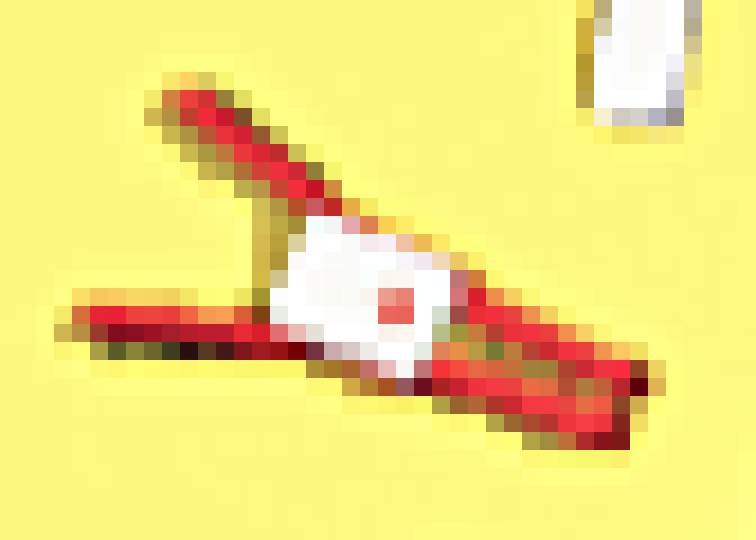

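View pics/sp_t.png

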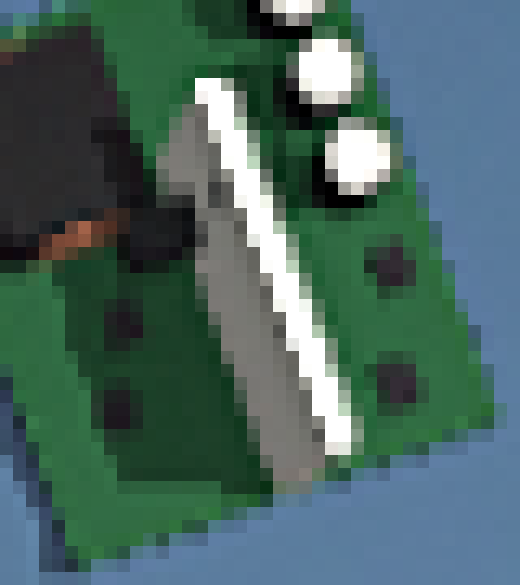

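View pics/sp_s.png

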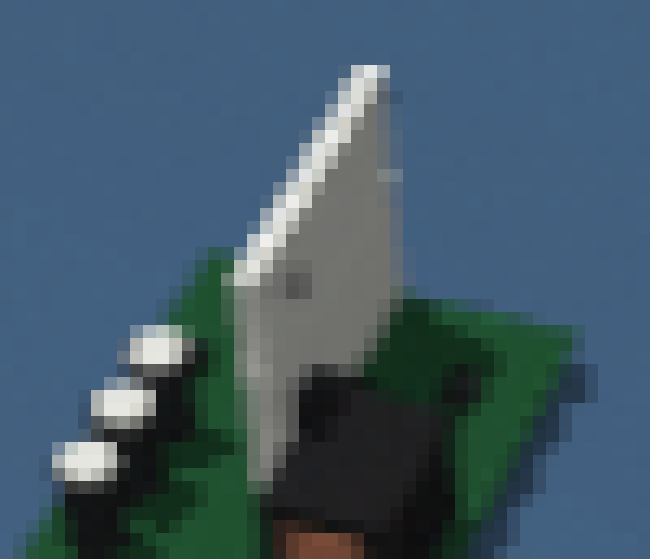

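View pics/r_s.png

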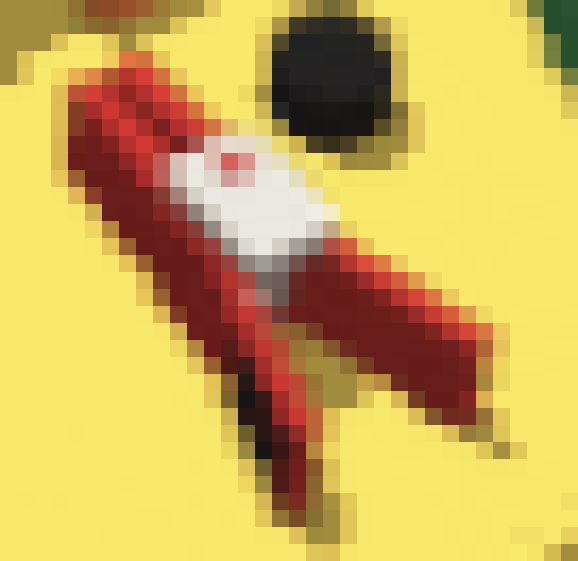

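Run:
```python
from h import *
d=pickle.load(open("s0.pkl","rb")); t=d["top"]; sc=d["scene"]
px=lambda x,y,f,ox,oy:(x/f+ox-.5,y/f+oy-.5)
# clip top view, z=29
h1=onz(t,*px(178,95,18,233,165),29);h2=onz(t,*px(80,315,18,233,165),29);tip=onz(t,*px(632,398,18,233,165),29)
m=(h1+h2)/2;a=tip-m;L=np.linalg.norm(a);u=a/L
print("top: len",L,"yaw",np.degrees(np.arctan2(u[1],u[0])),"hw",np.linalg.norm(h1-h2),"origin est",(m+39*u).round(1),(tip-44*u).round(1),tip.round(1))
# scene: lever tops z=29
h1=onz(sc,*px(485,330,17,348,235),29);h2=onz(sc,*px(310,415,17,348,235),29);tip=onz(sc,*px(105,72,17,348,235),29)
m=(h1+h2)/2;a=tip-m;L=np.linalg.norm(a);u=a/L
print("scene: len",L,"yaw",np.degrees(np.arctan2(u[1],u[0])),"hw",np.linalg.norm(h1-h2),"origin est",(m+39*u).round(1),(tip-44*u).round(1),tip.round(1))
# plate
for n,(x0,x1,y0,y1),box in (("top",(368,384,140,172),0),("scene",(250,268,188,208),0)):
    s=d[n]; c=s["color"].astype(int)
    k=np.zeros(c.shape[:2],bool);k[y0:y1,x0:x1]=1
    g=c.min(2); w=k&(g>(175 if n=='top' else 165))
    ys,xs=np.nonzero(w)
    P=np.array([onz(s,a,b,86)[:2] for a,b in zip(xs,ys)])
    mm=P.mean(0);l,V=np.linalg.eigh(np.cov(P.T));ax=V[:,1]*np.sign(V[0,1])
    q=(P-mm)@ax;r=(P-mm)@V[:,0]
    print(n,len(xs),"yaw",np.degrees(np.arctan2(ax[1],ax[0])),"center",mm.round(1),"ext",q.min(),q.max(),r.min(),r.max(),"front@-40",(mm-40*ax).round(1), "front ext",(mm+ax*q.min()).round(1))
# board edges
# button: green in both
s=t
def gm(s,x0,x1,y0,y1):
    hsv=cv2.cvtColor(s["color"],cv2.COLOR_RGB2HSV).astype(int);H,S,V=hsv[...,0],hsv[...,1],hsv[...,2]
    m=(H>50)&(H<85)&(S>110)&(V>70);k=np.zeros_like(m);k[y0:y1,x0:x1]=1
    return blobs(m&k,5)
a=gm(t,462,482,180,200);b=gm(sc,210,232,152,172);print(a,b)
print(onz(t,*a[0][0],50).round(1),onz(sc,*b[0][0],50).round(1))
print(tri(ray(t,*a[0][0]),ray(sc,*b[0][0])))
c=t["color"][:,:,::-1]
cv2.imwrite("pics/b_t.png",cv2.resize(c[170:212,440:508],None,fx=11,fy=11,interpolation=cv2.INTER_NEAREST))
c=sc["color"][:,:,::-1]
cv2.imwrite("pics/b_s.png",cv2.resize(c[150:188,190:240],None,fx=15,fy=15,interpolation=cv2.INTER_NEAREST))
```

```text
top: len 84.88799362964201 yaw -111.02183965400253 hw 37.757014762439994 origin est [516.3 292.7  29. ] [515.7 290.9  29. ] [499.9 249.8  29. ]
scene: len 79.56883978431368 yaw -110.73572207435558 hw 36.45914043082131 origin est [513.9 288.3  29. ] [515.1 291.5  29. ] [499.5 250.4  29. ]
top 93 yaw 7.463809849447022 center [587.1 -50.5] ext -47.17505181809943 31.40910947968423 -15.024492700710665 18.256221664095023 front@-40 [547.5 -55.7] front ext [540.3 -56.7]
scene 38 yaw 19.801068246760686 center [580.3 -49.1] ext -40.57911904524585 36.903564101939615 -3.1098319915009927 3.314238593941924 front@-40 [542.7 -62.7] front ext [542.1 -62.9]
[([471.62, 190.24], [467, 186, 10, 10, 76])] [([220.83, 161.5], [217, 159, 8, 6, 30])]
[ 487.4 -314.1   50. ] [ 485.1 -315.9   50. ]
(array([ 487.24433579, -313.12576086,   52.48739663]), np.float64(0.10879391169186353))
```

View pics/b_t.png

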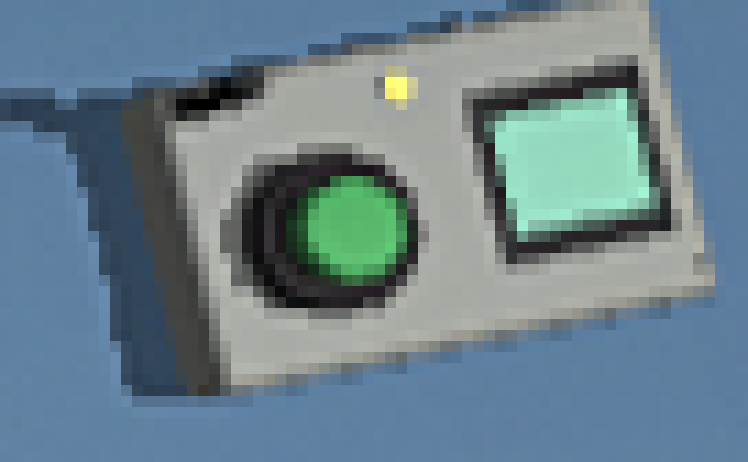

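View pics/b_s.png

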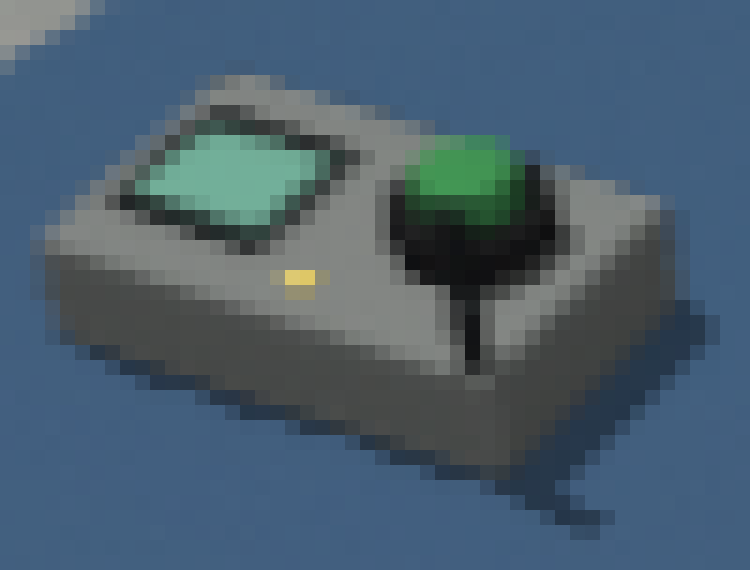

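The clip measures 85 and 80 mm long in the two views (83 given). Both views agree on yaw -111° and on origin (515.5, 291.2). The button triangulates to z 52 with a 0.1 mm ray gap, and there is a thin black post about 50 mm from it. The plate mask in the top view caught the capacitors, so I'll redo it.

```bash
cat >> h.py <<'E'
def shift(cur,tgt,q):
    from scipy.spatial.transform import Rotation as R
    r=R.from_quat([q[1],q[2],q[3],q[0]]); return r.inv().apply(np.asarray(tgt,float)-cur)
def alpha(q):
    from scipy.spatial.transform import Rotation as R
    M=R.from_quat([q[1],q[2],q[3],q[0]]).as_matrix(); return np.degrees(np.arctan2(M[1,0],M[0,0])),M[:,2]
E
python3 - <<'E'
from h import *
from bench import telemetry
d=pickle.load(open("s0.pkl","rb")); t=d["top"]; sc=d["scene"]
c=t["color"].astype(int).min(2)
n,l,st,ce=cv2.connectedComponentsWithStats((c>185).astype(np.uint8),connectivity=8)
for i in range(1,n):
    if 368<ce[i][0]<382 and 145<ce[i][1]<170 and st[i][4]>25:
        ys,xs=np.nonzero(l==i); P=np.array([onz(t,a,b,86)[:2] for a,b in zip(xs,ys)])
        mm=P.mean(0);w,V=np.linalg.eigh(np.cov(P.T));ax=V[:,1]*np.sign(V[0,1]);q=(P-mm)@ax
        print(len(xs),"yaw",np.degrees(np.arctan2(ax[1],ax[0])),mm,q.min(),q.max(),"front",mm-40*ax,(mm+ax*q.min()))
px=lambda x,y,f,ox,oy:(x/f+ox-.5,y/f+oy-.5)
# board corners at z 12 front edge
A=onz(t,*px(85,572,13,355,135),12);B=onz(t,*px(497,420,13,355,135),12)
print("front edge",A,B,np.linalg.norm(A-B),"mid",(A+B)/2,"yaw",np.degrees(np.arctan2(*(A-B)[[1,0]]))-90)
# plate front top corner, tri
a=px(342,455,13,355,135);b=px(372,66,13,235,185)
print(tri(ray(t,*a),ray(sc,*b)))
o=telemetry.get_obs();print(alpha(o["eef_rot"]),shift(o["tcp_pos"],[525.5,317.3,150],o["eef_rot"]),o["t"])
E
```

```text
65 yaw 19.54587782796374 [578.8705771  -46.99386579] -40.345339130111405 40.37485581923961 front [541.17562097 -60.37632752] [540.85018238 -60.49186471]
front edge [524.87484445 -14.9121079   12.        ] [ 558.55876629 -105.9468575    12.        ] 97.06663806254237 mid [541.71680537 -60.4294827   12.        ] yaw 20.305063000478
(array([540.39432869, -61.30154845,  86.87246603]), np.float64(3.499344851059582))
(np.float64(22.505861378864743), array([-3.29358833e-04,  1.01575449e-03, -9.99999430e-01])) [ 606.90980264 -641.68264454   55.66994518] 0.1
```

carry_out(steps=[[[0.033,-0.035,0],[0,0,0],0.36],[[0.033,-0.035,0],[0,0,0],0.36],[[0.033,-0.035,0],[0,0,0],0.36],[[0.033,-0.035,0],[0,0,0],0.36],[[0.033,-0.035,0],[0,0,0],0.36],[[0.033,-0.035,0],[0,0,0],0.36],[[0.033,-0.035,0],[0,0,0],0.36],[[0.033,-0.035,0],[0,0,0],0.36]])

```text
t: 0.9
tcp_pos: [347.3, -146.5, 205.5]
eef_rot: [0.0, 0.981, 0.195, 0.0]
force: [0.5, -0.8, -1.1]
grip_width: 63.8
```

carry_out(steps=[[[0.033,-0.035,0],[0,0,0],0.36],[[0.033,-0.035,0],[0,0,0],0.36],[[0.033,-0.035,0],[0,0,0],0.36],[[0.033,-0.035,0],[0,0,0],0.36],[[0.033,-0.035,0],[0,0,0],0.36],[[0.033,-0.035,0],[0,0,0],0.36],[[0.033,-0.035,0],[0,0,0],0.36],[[0.033,-0.035,0],[0,0,0],0.36]])

```text
t: 1.7
tcp_pos: [484.1, 213.5, 205.2]
eef_rot: [0.0, 0.981, 0.195, -0.0]
force: [-0.7, -1.2, 1.2]
grip_width: 64.4
```

carry_out(steps=[[[0.04,-0.04,0.02],[0,0,0],0.36],[[0.039,-0.041,0.02],[0,0,0],0.36],[[0,0,0],[0,0,-0.135],0.36],[[0,0,0],[0,0,-0.135],0.36],[[0,0,0],[0,0,-0.135],0.36],[[0,0,0],[0,0,-0.135],0.36],[[0,0,0],[0,0,-0.135],0.36],[[0,0,0],[0,0,-0.135],0.36]])

```text
t: 2.5
tcp_pos: [518.7, 298.9, 171.7]
eef_rot: [-0.0, 0.823, 0.568, -0.0]
force: [0.1, 0.6, -0.4]
grip_width: 63.9
```

Run:
```python
from h import *
from bench import telemetry,snapshot
o=telemetry.get_obs();print(o["t"],o["tcp_pos"],o["joint_positions"],o["grip_width"],alpha(o["eef_rot"]),shift(o["tcp_pos"],[525.5,317.3,8],o["eef_rot"]))
s=snapshot("top");cv2.imwrite("pics/t1.png",s["color"][:,:,::-1])
s=snapshot("scene");cv2.imwrite("pics/s1.png",cv2.resize(s["color"][180:320,280:440,::-1],None,fx=4,fy=4))
```

```text
2.5 [518.74541261 298.85011214 171.70448947] [4.61472038e-01 4.36035123e-01 1.41570058e+00 3.75521655e-05
 1.29068790e+00 8.23852556e-01] 63.867528251430144 (np.float64(69.23653996190049), array([-7.60092840e-04, -3.37677098e-04, -9.99999654e-01])) [ 1.97419749e+01 -1.28047521e-01  1.63693069e+02]
```

View pics/s1.png

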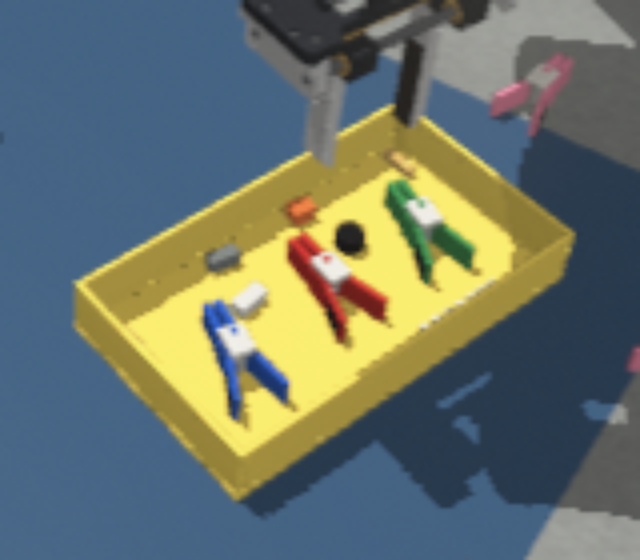

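Both fingers straddle well and the neighbouring clips are over 65 mm away, so I'll move 20 mm along tool x and go down in two stages.

carry_out(steps=[[[0.02,0,0],[0,0,0],0.36],[[0,0,0.025],[0,0,0],0.36],[[0,0,0.025],[0,0,0],0.36],[[0,0,0.025],[0,0,0],0.36],[[0,0,0.025],[0,0,0],0.36],[[0,0,0.02],[0,0,0],0.36],[[0,0,0],[0,0,0],0.36],[[0,0,0],[0,0,0],0.36]])

```text
t: 3.4
tcp_pos: [526.3, 317.6, 52.6]
eef_rot: [-0.0, 0.825, 0.565, -0.0]
force: [-0.7, -0.2, 0.7]
grip_width: 64.3
```

Run:
```python
from h import *
from bench import telemetry,snapshot
s=snapshot("scene");cv2.imwrite("pics/s2.png",cv2.resize(s["color"][200:300,300:420,::-1],None,fx=5,fy=5))
s=snapshot("top");cv2.imwrite("pics/t2.png",cv2.resize(s["color"][110:250,190:320,::-1],None,fx=4,fy=4))
o=telemetry.get_obs();print(o["t"],o["tcp_pos"],o["force"],o["grip_width"],shift(o["tcp_pos"],[525.5,317.3,8],o["eef_rot"]))
```

```text
3.5 [526.71529985 317.85490197  53.52367848] [ 0.41010228 -0.36701461 -0.34223597] 64.22116505780625 [-1.02058492 -0.98835654 45.52111302]
```

View pics/s2.png

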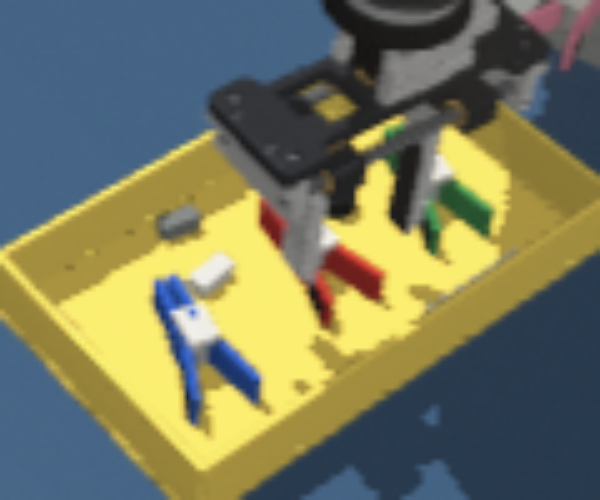

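View pics/t2.png

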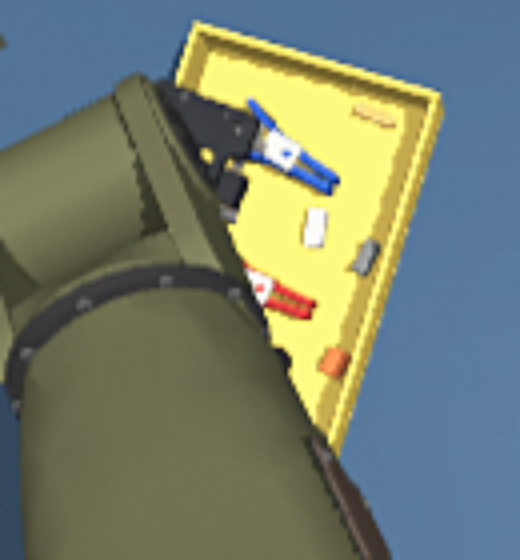

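carry_out(steps=[[[0,0,0.015],[0,0,0],0.36],[[0,0,0.015],[0,0,0],0.36],[[0,0,0.01],[0,0,0],0.36],[[0,0,0.005],[0,0,0],0.36],[[0,0,0],[0,0,0],0.36],[[0,0,0],[0,0,0],0.36],[[0,0,0],[0,0,0],0.36],[[0,0,0],[0,0,0],0.36]])

```text
t: 4.3
tcp_pos: [526.3, 317.6, 7.3]
eef_rot: [0.0, 0.825, 0.566, 0.0]
force: [-0.2, 0.4, -0.7]
grip_width: 64.2
```

Run:
```python
from h import *
from bench import telemetry,snapshot
s=snapshot("scene");cv2.imwrite("pics/s3.png",cv2.resize(s["color"][200:300,300:420,::-1],None,fx=5,fy=5))
o=telemetry.get_obs();print(o["t"],o["tcp_pos"],o["force"],o["grip_width"],shift(o["tcp_pos"],[525.5,317.3,8],o["eef_rot"]))
```

```text
4.35 [526.21652078 317.61756856   7.309395  ] [ 0.26296447  0.86519701 -0.25352337] 64.11521423539534 [-0.55388586 -0.5541435  -0.69088531]
```

View pics/s3.png

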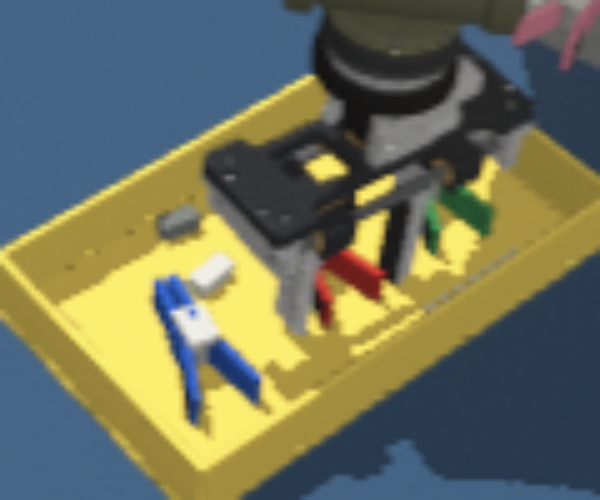

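The fingers straddle the handles, at crop (295,300) and (400,260). I'll close them.

carry_out(steps=[[[0,0,0],[0,0,0],-1],[[0,0,0],[0,0,0],-1],[[0,0,0],[0,0,0],-1],[[0,0,0],[0,0,0],-1],[[0,0,0],[0,0,0],-1],[[0,0,0],[0,0,0],-1],[[0,0,0],[0,0,0],-1],[[0,0,0],[0,0,0],-1]], squeeze=32)

```text
t: 5.15
tcp_pos: [526.1, 317.6, 7.2]
eef_rot: [-0.0, 0.825, 0.566, 0.0]
force: [-0.5, -0.6, 2.1]
grip_width: 19.1
```

carry_out(steps=[[[0,0,-0.01],[0,0,0],-1],[[0,0,-0.02],[0,0,0],-1],[[0,0,-0.025],[0,0,0],-1],[[0,0,-0.03],[0,0,0],-1],[[0,0,-0.03],[0,0,0],-1],[[0,0,-0.025],[0,0,0],-1],[[0,0,0],[0,0,0],-1],[[0,0,0],[0,0,0],-1]])

```text
t: 5.95
tcp_pos: [526.0, 317.5, 147.0]
eef_rot: [0.0, 0.825, 0.566, 0.0]
force: [1.0, -0.2, -1.2]
grip_width: 18.6
```

Run:
```python
from h import *
from bench import telemetry,snapshot
s=snapshot("scene");cv2.imwrite("pics/s4.png",cv2.resize(s["color"][160:300,290:420,::-1],None,fx=4.2,fy=4.2))
o=telemetry.get_obs();print(o["t"],o["tcp_pos"],o["force"],o["grip_width"],alpha(o["eef_rot"]))
```

```text
6.0 [525.6482815  317.29760398 146.05029378] [-0.05671291  0.52540037 -0.65639827] 19.029083927096693 (np.float64(68.91425185206616), array([-1.34222483e-03, -7.15417792e-04, -9.99998843e-01]))
```

View pics/s4.png

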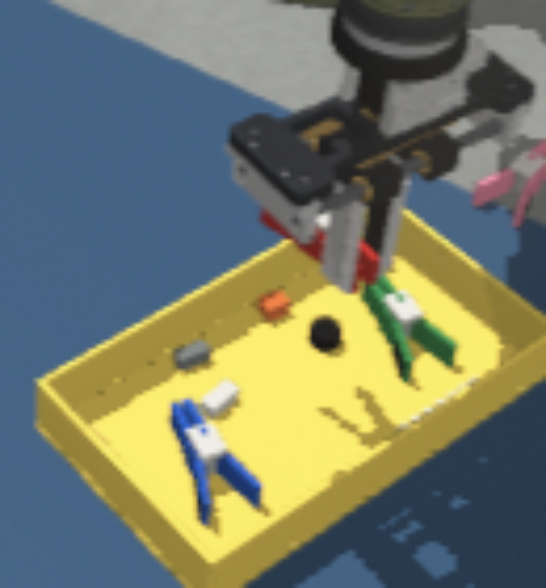

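The clip came out level at 19 mm opening, so it is fully squeezed, and the other parts are undisturbed. I'll carry it in front of the plate and turn it about 131°.

carry_out(steps=[[[-0.02,0.003,0],[0,0,0],-1],[[-0.035,0.0055,0],[0,0,0],-1],[[-0.035,0.0055,0],[0,0,0],-1],[[-0.035,0.0055,0],[0,0,0],-1],[[-0.035,0.0055,0],[0,0,0],-1],[[-0.035,0.0055,0],[0,0,0],-1],[[-0.035,0.0055,0],[0,0,0],-1],[[-0.035,0.0055,0],[0,0,0],-1]])

```text
t: 6.8
tcp_pos: [468.3, 54.0, 145.8]
eef_rot: [-0.001, 0.825, 0.566, -0.001]
force: [1.4, -0.7, -0.5]
grip_width: 19.1
```

carry_out(steps=[[[-0.035,0.0055,0],[0,0,0],-1],[[-0.035,0.0055,0],[0,0,0],-1],[[-0.035,0.0055,0],[0,0,0],-1],[[-0.035,0.0055,0],[0,0,0],-1],[[-0.016,0.0025,0],[0,0,0],-1],[[0,0,0],[0,0,-0.107],-1],[[0,0,0],[0,0,-0.127],-1],[[0,0,0],[0,0,-0.127],-1]])

```text
t: 7.6
tcp_pos: [435.5, -99.0, 145.8]
eef_rot: [-0.001, 0.708, 0.706, -0.001]
force: [0.3, 0.2, -1.3]
grip_width: 19.3
```

carry_out(steps=[[[0,0,0],[0,0,-0.127],-1],[[0,0,0],[0,0,-0.127],-1],[[0,0,0],[0,0,-0.127],-1],[[0,0,0],[0,0,-0.127],-1],[[0,0,0],[0,0,-0.127],-1],[[0,0,0],[0,0,-0.127],-1],[[0,0,0],[0,0,-0.127],-1],[[0,0,0],[0,0,-0.127],-1]])

```text
t: 8.4
tcp_pos: [435.6, -98.8, 145.8]
eef_rot: [-0.001, 0.275, 0.962, 0.0]
force: [-0.5, -0.7, -0.4]
grip_width: 19.2
```

carry_out(steps=[[[0,0,0],[0,0,-0.127],-1],[[0,0,0],[0,0,-0.127],-1],[[0,0,0],[0,0,-0.127],-1],[[0,0,0],[0,0,-0.127],-1],[[0,0,0],[0,0,-0.127],-1],[[0,0,0],[0,0,-0.127],-1],[[0,0,0],[0,0,-0.127],-1],[[0,0,0],[0,0,-0.02],-1]])

```text
t: 9.2
tcp_pos: [435.6, -98.8, 145.9]
eef_rot: [-0.001, -0.174, 0.985, 0.001]
force: [0.9, -0.0, -0.7]
grip_width: 19.0
```

Run:
```python
from h import *
from bench import telemetry,snapshot
s=snapshot("scene");t=snapshot("top");pickle.dump(dict(scene=s,top=t),open("s5.pkl","wb"))
cv2.imwrite("pics/s5.png",cv2.resize(s["color"][120:250,190:330,::-1],None,fx=5,fy=4.6));cv2.imwrite("pics/t5.png",t["color"][:,:,::-1])
o=telemetry.get_obs();print(o["t"],o["tcp_pos"],o["force"],o["grip_width"],alpha(o["eef_rot"]),o["joint_positions"])
print(shift(o["tcp_pos"],[436.1,-99,38.3],o["eef_rot"]))
```

```text
9.3 [435.86817485 -98.89155298 146.34498124] [-0.03793239 -0.33129929 -0.44415141] 19.233859644731695 (np.float64(-160.2571100658376), array([-1.42711059e-03,  4.48175718e-04, -9.99998881e-01])) [-3.05087207e-01  1.33950524e-01  1.86914124e+00 -1.31073247e-06
  1.13999672e+00 -2.22046088e+00]
[ -0.31033559  -0.27804528 108.04448092]
```

View pics/s5.png

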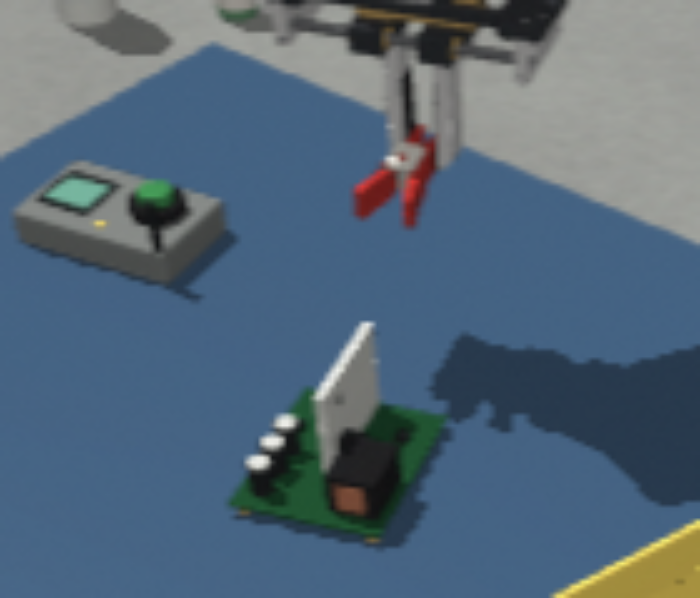

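View pics/t5.png

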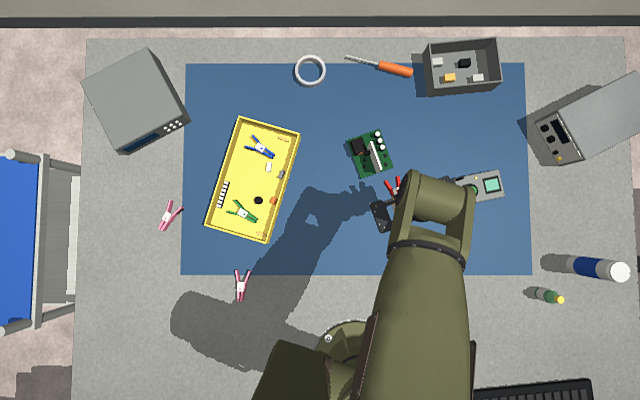

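The clip is open and facing the plate. I'll lower it to working height, still about 40 mm short of the edge, then measure the tips.

carry_out(steps=[[[0,0,0.02],[0,0,0],-1],[[0,0,0.022],[0,0,0],-1],[[0,0,0.022],[0,0,0],-1],[[0,0,0.022],[0,0,0],-1],[[0,0,0.022],[0,0,0],-1],[[0,0,0],[0,0,0],-1],[[0,0,0],[0,0,0],-1],[[0,0,0],[0,0,0],-1]])

```text
t: 10.1
tcp_pos: [436.8, -99.2, 40.1]
eef_rot: [0.001, -0.172, 0.985, -0.0]
force: [-0.2, 0.5, -1.0]
grip_width: 18.9
```

Run:
```python
from h import *
from bench import telemetry,snapshot
s=snapshot("scene");t=snapshot("top");pickle.dump(dict(scene=s,top=t),open("s6.pkl","wb"))
cv2.imwrite("pics/s6.png",cv2.resize(s["color"][160:220,230:300,::-1],None,fx=10,fy=10,interpolation=cv2.INTER_NEAREST));cv2.imwrite("pics/t6.png",cv2.resize(t["color"][140:200,350:430,::-1],None,fx=10,fy=10,interpolation=cv2.INTER_NEAREST))
o=telemetry.get_obs();print(o["t"],o["tcp_pos"],o["force"],o["grip_width"],alpha(o["eef_rot"]))
```

```text
10.2 [436.74144083 -99.14054697  40.05466048] [-0.00803942  0.33213164 -0.61722294] 19.08751119724131 (np.float64(-160.1365211583248), array([ 1.49954447e-03, -4.80294737e-04, -9.99998760e-01]))
```

View pics/s6.png

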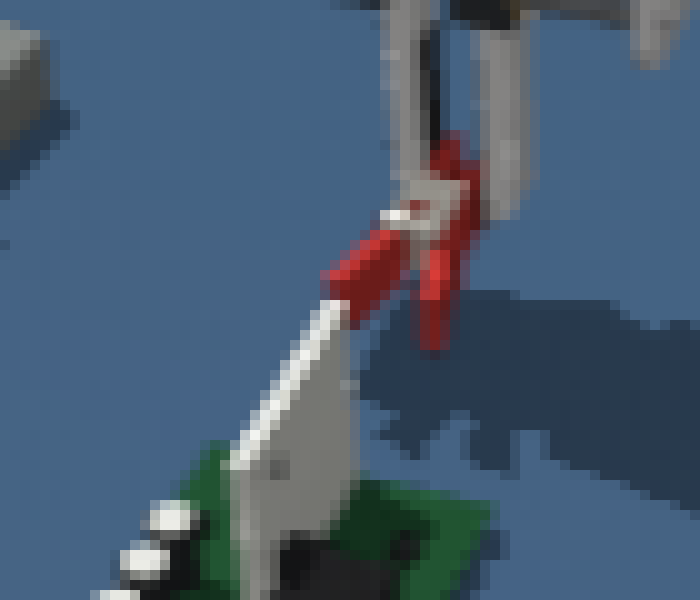

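View pics/t6.png

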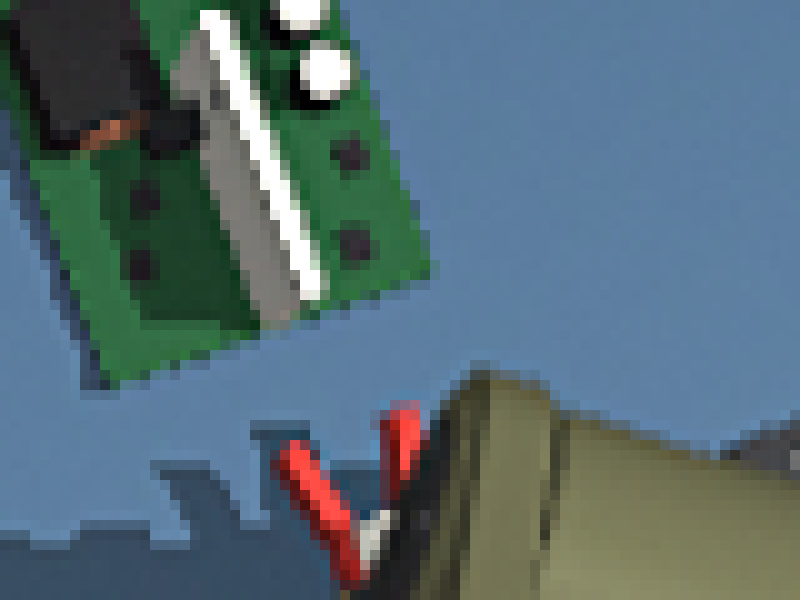

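Run:
```python
from h import *
d=pickle.load(open("s6.pkl","rb"));t=d["top"];sc=d["scene"]
v=np.array([np.cos(np.radians(19.8)),np.sin(np.radians(19.8))]);w=np.array([-v[1],v[0]]);e=np.array([541.5,-61.])
px=lambda x,y,f,ox,oy:(x/f+ox-.5,y/f+oy-.5)
def rep(n,p): r=np.asarray(p)[:2]-e; print(n,np.round(p,1),"along",(r@v).round(1),"across",(r@w).round(1))
for z in (58,62,66):
    L=onz(t,*px(290,443,10,350,140),z);R=onz(t,*px(403,405,10,350,140),z)
    rep(f"top{z} L",L);rep("R",R);rep("mid",(L+R)/2)
# scene: left in scene is image-left jaw = -w side (R in top)
a=px(330,280,10,230,160);b=px(432,325,10,230,160)
print("tri R",tri(ray(t,*px(403,405,10,350,140)),ray(sc,*a)))
print("tri L",tri(ray(t,*px(290,443,10,350,140)),ray(sc,*b)))
for q in(a,b): rep("scene62",onz(sc,*q,62))
rep("tcp",[436.6,-99.2])
# same view plate front edge top
rep("plate top",onz(t,*px(312,300,10,350,140),86))
```

```text
top58 L [504.4 -57.7  58. ] along -33.8 across 15.7
R [514.9 -88.6  58. ] along -34.4 across -17.0
mid [509.6 -73.2  58. ] along -34.1 across -0.7
top62 L [504.  -57.1  62. ] along -34.0 across 16.4
R [514.4 -87.9  62. ] along -34.7 across -16.1
mid [509.2 -72.5  62. ] along -34.3 across 0.1
top66 L [503.5 -56.5  66. ] along -34.2 across 17.1
R [513.9 -87.2  66. ] along -34.9 across -15.3
mid [508.7 -71.8  66. ] along -34.5 across 0.9
tri R (array([514.95722627, -88.78380274,  64.26968701]), np.float64(3.050582630260069))
tri L (array([504.50554964, -57.74980996,  54.48143373]), np.float64(1.1290796478161371))
scene62 [513.6 -92.2  62. ] along -36.8 across -19.9
scene62 [510.7 -51.3  62. ] along -25.7 across 19.6
tcp [436.6 -99.2] along -111.6 across -0.4
plate top [539.5 -59.7  86. ] along -1.4 across 1.9
```

The tips are level with each other at 34–35 mm before the edge and centred to within about 1 mm. I'll go straight in 56 mm for a bite of about 20 mm.

carry_out(steps=[[[-0.008,0,0],[0,0,0],-1],[[-0.008,0,0],[0,0,0],-1],[[-0.008,0,0],[0,0,0],-1],[[-0.008,0,0],[0,0,0],-1],[[-0.008,0,0],[0,0,0],-1],[[-0.008,0,0],[0,0,0],-1],[[-0.008,0,0],[0,0,0],-1],[[0,0,0],[0,0,0],-1]])

```text
t: 11.0
tcp_pos: [489.7, -79.6, 39.1]
eef_rot: [0.0, -0.173, 0.985, -0.0]
force: [-0.5, -0.3, -0.0]
grip_width: 19.0
```

Run:
```python
from h import *
from bench import telemetry,snapshot
s=snapshot("scene");t=snapshot("top");pickle.dump(dict(scene=s,top=t),open("s7.pkl","wb"))
cv2.imwrite("pics/s7.png",cv2.resize(s["color"][160:220,230:300,::-1],None,fx=10,fy=10,interpolation=cv2.INTER_NEAREST));cv2.imwrite("pics/t7.png",cv2.resize(t["color"][140:200,350:430,::-1],None,fx=10,fy=10,interpolation=cv2.INTER_NEAREST))
o=telemetry.get_obs();print(o["t"],o["tcp_pos"],o["force"],o["grip_width"],alpha(o["eef_rot"]))
```

```text
11.1 [488.83556209 -79.87151504  38.98759832] [ 0.17745646  0.35013872 -0.9118577 ] 18.909785177994227 (np.float64(-160.09359393905862), array([-3.15859141e-04,  6.02553958e-05, -9.99999948e-01]))
```

View pics/s7.png

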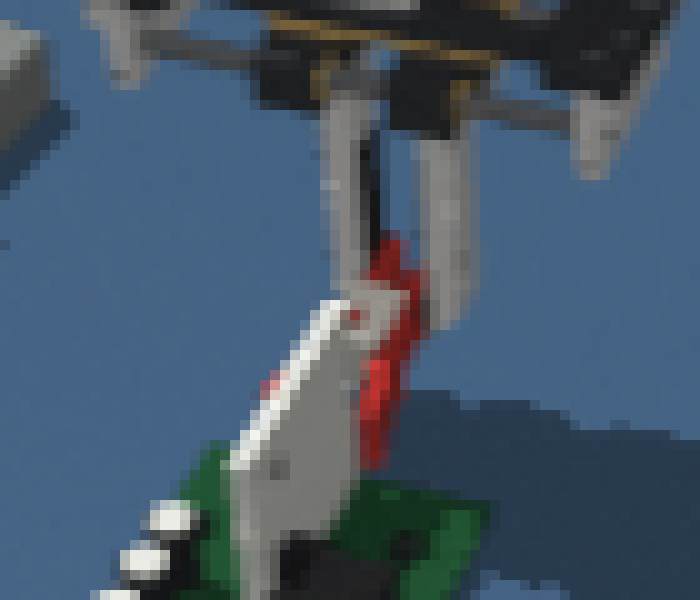

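View pics/t7.png

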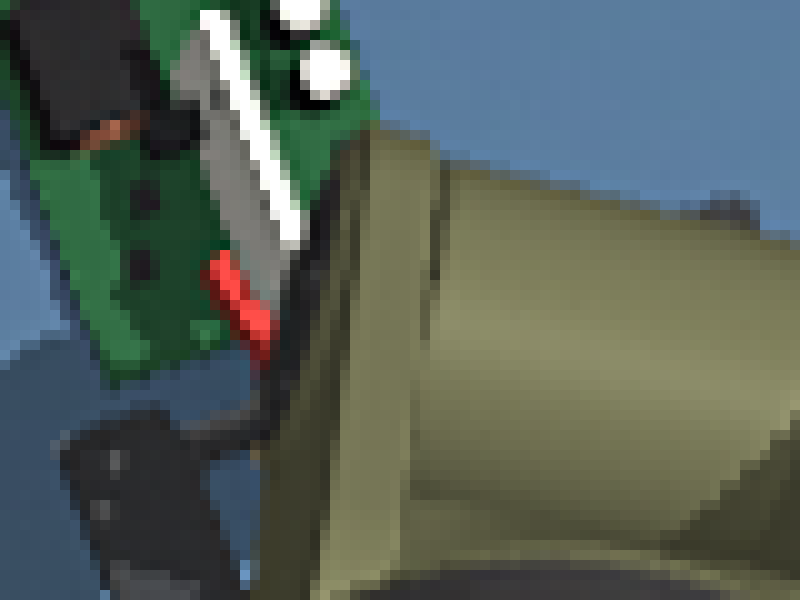

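The jaws straddle the plate, with red visible on both sides. Scene crop (375,410) and (270,385) show the two jaws; in the top crop the left tip is at (220,255), about 20 mm past the edge. I'll release it gradually.

carry_out(steps=[[[0,0,0],[0,0,0],-0.5],[[0,0,0],[0,0,0],-0.4],[[0,0,0],[0,0,0],-0.3],[[0,0,0],[0,0,0],-0.2],[[0,0,0],[0,0,0],-0.1],[[0,0,0],[0,0,0],0.1],[[0,0,0],[0,0,0],0.3],[[0,0,0],[0,0,0],0.4]])

```text
t: 11.9
tcp_pos: [488.9, -80.0, 39.2]
eef_rot: [0.0, -0.173, 0.985, -0.0]
force: [-0.1, -0.1, -0.0]
grip_width: 62.9
```

Run:
```python
from h import *
from bench import telemetry,snapshot
s=snapshot("scene");pickle.dump(dict(scene=s),open("s8.pkl","wb"))
cv2.imwrite("pics/s8.png",cv2.resize(s["color"][160:220,230:300,::-1],None,fx=10,fy=10,interpolation=cv2.INTER_NEAREST))
o=telemetry.get_obs();print(o["t"],o["tcp_pos"],o["force"],o["grip_width"],alpha(o["eef_rot"]))
```

```text
11.95 [488.90686977 -79.94100296  39.12020981] [0.35524659 0.61791769 0.47566773] 64.46290708131657 (np.float64(-160.10721356152902), array([-2.54525174e-05,  3.37662677e-06, -1.00000000e+00]))
```

View pics/s8.png

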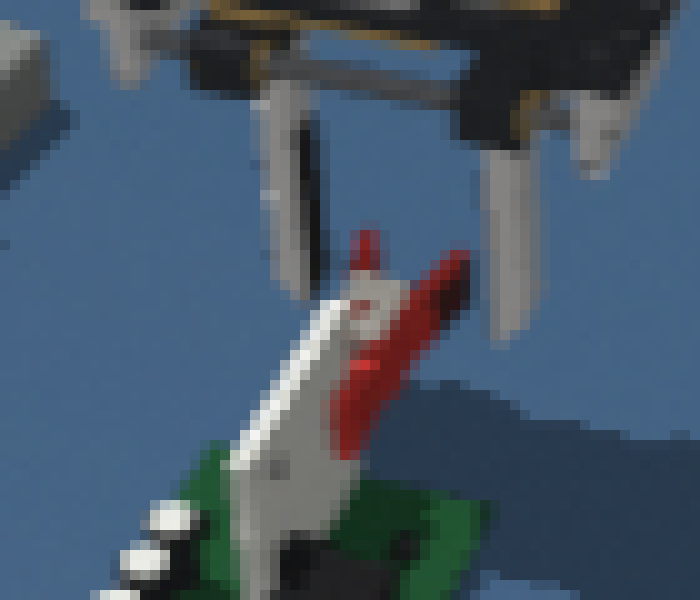

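The clip is biting the plate, level, and the fingers are clear on both sides. I'll go straight up, then over to the button with the fingers shut.

carry_out(steps=[[[0,0,-0.01],[0,0,0],0.4],[[0,0,-0.02],[0,0,0],0.4],[[0,0,-0.03],[0,0,0],0.4],[[0,0,-0.035],[0,0,0],0.4],[[0,0,-0.035],[0,0,0],0.4],[[0.01,-0.027,0],[0,0,0],0.4],[[0.01,-0.028,0],[0,0,0],0.4],[[0.01,-0.028,0],[0,0,0],0]])

```text
t: 12.75
tcp_pos: [488.9, -169.2, 170.3]
eef_rot: [0.001, -0.173, 0.985, -0.0]
force: [-0.4, 0.4, -0.4]
grip_width: 61.2
```

carry_out(steps=[[[0.01,-0.027,0],[0,0,0],-1],[[0.01,-0.027,0],[0,0,0],-1],[[0.01,-0.027,0],[0,0,0],-1],[[0.01,-0.027,0],[0,0,0],-1],[[0.01,-0.027,0],[0,0,0],-1],[[0,0,0],[0,0,0],-1],[[0,0,0],[0,0,0],-1],[[0,0,0],[0,0,0],-1]])

```text
t: 13.55
tcp_pos: [488.0, -311.3, 169.5]
eef_rot: [0.0, -0.173, 0.985, 0.0]
force: [0.4, 0.6, -0.2]
grip_width: 0.6
```

Run:
```python
from h import *
from bench import telemetry,snapshot
s=snapshot("scene");t=snapshot("top");pickle.dump(dict(scene=s,top=t),open("s9.pkl","wb"))
cv2.imwrite("pics/s9.png",cv2.resize(s["color"][100:230,180:300,::-1],None,fx=5,fy=4.5));cv2.imwrite("pics/t9.png",cv2.resize(t["color"][140:200,350:430,::-1],None,fx=10,fy=10,interpolation=cv2.INTER_NEAREST))
o=telemetry.get_obs();print(o["t"],o["tcp_pos"],o["force"],o["grip_width"],alpha(o["eef_rot"]),shift(o["tcp_pos"],[486.5,-314.6,60],o["eef_rot"]))
```

```text
13.65 [ 488.05928933 -311.31147586  169.46145679] [0.52109647 0.01552984 0.57151125] 0.4508390451285721 (np.float64(-160.04060200714258), array([ 2.24194809e-04, -1.04105966e-04, -9.99999969e-01])) [  2.60735828  -2.5396401  109.46144622]
```

View pics/s9.png

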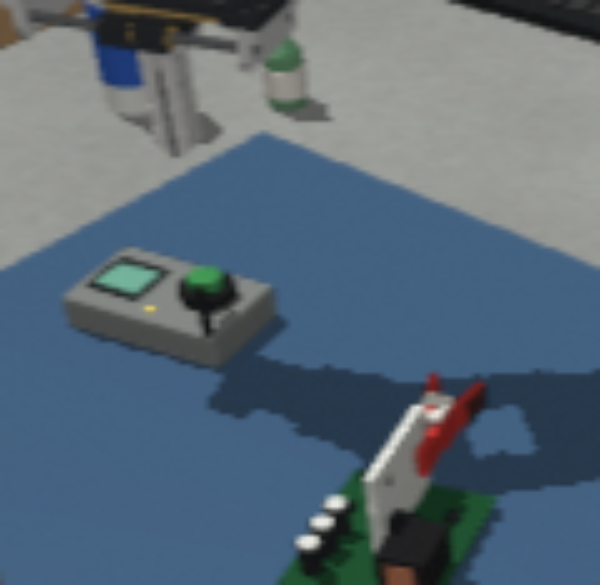

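View pics/t9.png

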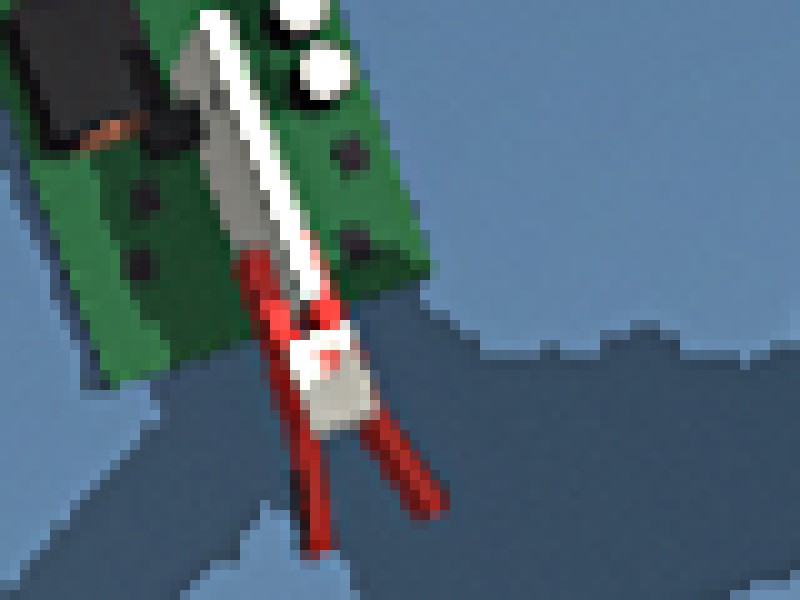

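The clip holds on the plate. I'll measure its yaw and bite from this unobstructed view.

Run:
```python
from h import *
d=pickle.load(open("s9.pkl","rb"));t=d["top"];sc=d["scene"]
v=np.array([np.cos(np.radians(19.8)),np.sin(np.radians(19.8))]);w=np.array([-v[1],v[0]]);e=np.array([541.5,-61.])
px=lambda x,y,f=10,ox=350,oy=140:(x/f+ox-.5,y/f+oy-.5)
def rep(n,p): r=np.asarray(p)[:2]-e; print(n,np.round(p,1),"along",(r@v).round(1),"across",(r@w).round(1)); return np.array([r@v,r@w])
z=61
h1=rep("hL",onz(t,*px(317,552),z));h2=rep("hR",onz(t,*px(432,517),z))
tl=rep("tipL",onz(t,*px(250,250),z));tr=rep("tipR",onz(t,*px(312,233),z))
rep("pod",onz(t,*px(335,382),69))
m=(h1+h2)/2;
for q in ((tl+tr)/2,): 
    a=q-m;print("yaw err deg",np.degrees(np.arctan2(a[1],a[0])),"len",np.linalg.norm(a))
hsv=cv2.cvtColor(t["color"],cv2.COLOR_RGB2HSV).astype(int);H,S,V=hsv[...,0],hsv[...,1],hsv[...,2]
k=((H<8)|(H>172))&(S>130)&(V>80);b=np.zeros_like(k);b[160:200,365:400]=1
ys,xs=np.nonzero(k&b);P=np.array([onz(t,a,c,z)[:2] for a,c in zip(xs,ys)]);P=P-e;A=P@v;W=P@w
for lo in range(-60,25,6):
    s=(A>=lo)&(A<lo+6)
    if s.any(): print(lo,W[s].min().round(1),W[s].max().round(1),((W[s].min()+W[s].max())/2).round(1))
c=sc["color"][:,:,::-1];cv2.imwrite("pics/s9b.png",cv2.resize(c[175:215,245:285],None,fx=14,fy=14,interpolation=cv2.INTER_NEAREST))
```

```text
hL [474.3 -64.3  61. ] along -64.3 across 19.7
hR [483.9 -95.6  61. ] along -65.9 across -13.0
tipL [557.1 -46.9  61. ] along 19.5 across 8.0
tipR [561.8 -63.8  61. ] along 18.1 across -9.5
pod [519.8 -68.3  69. ] along -22.9 across 0.5
yaw err deg -2.801565621211693 len 84.02544148317435
-60 -16.8 18.6 0.9
-54 -14.6 18.3 1.8
-48 -13.0 16.4 1.7
-42 -12.4 17.0 2.3
-36 -10.8 15.1 2.2
-30 9.7 14.8 12.3
-24 -2.8 13.9 5.6
-18 -3.7 14.5 5.4
-12 -10.1 13.3 1.6
-6 -9.5 12.3 1.4
0 -6.9 13.0 3.0
6 4.9 13.6 9.3
12 4.6 11.7 8.2
18 9.8 9.8 9.8
```

View pics/s9b.png

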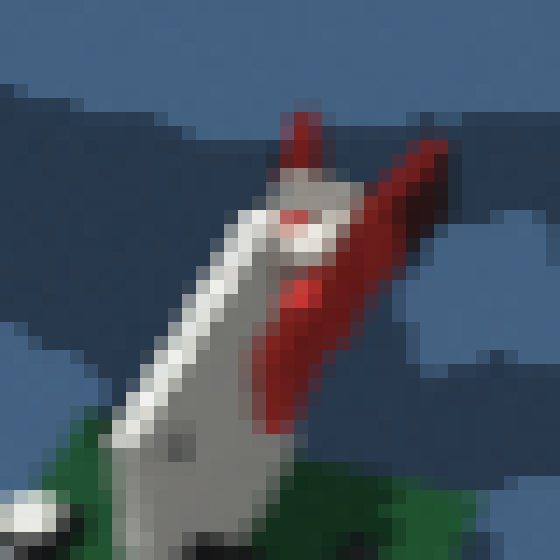

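The bite is about 19 mm, and yaw is within about 3° of straight. Now for the button, approached to z≈58.

carry_out(steps=[[[0.0025,-0.0025,0.02],[0,0,0],-1],[[0,0,0.025],[0,0,0],-1],[[0,0,0.025],[0,0,0],-1],[[0,0,0.022],[0,0,0],-1],[[0,0,0.015],[0,0,0],-1],[[0,0,0.005],[0,0,0],-1],[[0,0,0],[0,0,0],-1],[[0,0,0],[0,0,0],-1]])

```text
t: 14.45
tcp_pos: [487.1, -315.2, 58.2]
eef_rot: [0.0, -0.172, 0.985, -0.001]
force: [-0.2, -0.0, 0.7]
grip_width: 0.6
```

Run:
```python
from h import *
from bench import telemetry,snapshot
s=snapshot("scene");t=snapshot("top")
cv2.imwrite("pics/s10.png",cv2.resize(s["color"][120:190,180:260,::-1],None,fx=8,fy=8))
o=telemetry.get_obs();print(o["t"],o["tcp_pos"],o["force"],o["grip_width"])
```

```text
14.55 [ 487.12580991 -315.22032029   58.19554853] [-0.49317797 -0.1782354   0.15029108] 0.5102042965376845
```

View pics/s10.png

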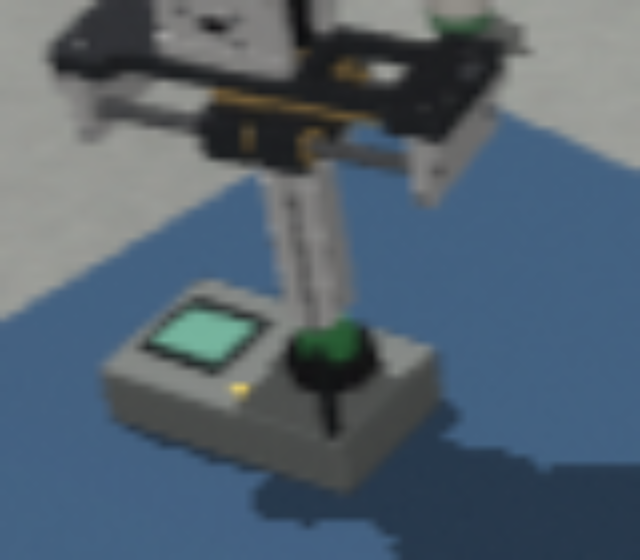

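The shut fingers are just above the button and about 2–3 mm off centre, so I'll nudge over and press in small steps.

carry_out(steps=[[[0,0.002,0.001],[0,0,0],-1],[[0,0,0.002],[0,0,0],-1],[[0,0,0.002],[0,0,0],-1],[[0,0,0.002],[0,0,0],-1],[[0,0,0.002],[0,0,0],-1],[[0,0,0.002],[0,0,0],-1],[[0,0,0],[0,0,0],-1],[[0,0,0],[0,0,0],-1]])

```text
t: 15.35
tcp_pos: [486.2, -313.2, 47.9]
eef_rot: [0.0, -0.172, 0.985, -0.001]
force: [-8.2, 7.6, 22.8]
grip_width: 0.4
```

Run:
```python
from h import *
from bench import telemetry,snapshot
s=snapshot("scene");t=snapshot("top")
cv2.imwrite("pics/s11.png",cv2.resize(s["color"][145:190,190:245,::-1],None,fx=12,fy=12,interpolation=cv2.INTER_CUBIC))
cv2.imwrite("pics/t11.png",cv2.resize(t["color"][165:215,435:510,::-1],None,fx=10,fy=10))
o=telemetry.get_obs();print(o["t"],o["tcp_pos"],o["force"],o["ft_torque"],o["joint_positions"])
```

```text
15.45 [ 486.2643023  -313.15406465   47.90358665] [-7.84227042  6.22526589 24.12374974] [ 1.50766329  1.33439491 -0.02041014] [-6.35179247e-01  5.34405093e-01  1.58346587e+00 -7.22753071e-04
  1.02276813e+00 -2.55195329e+00]
```

View pics/s11.png

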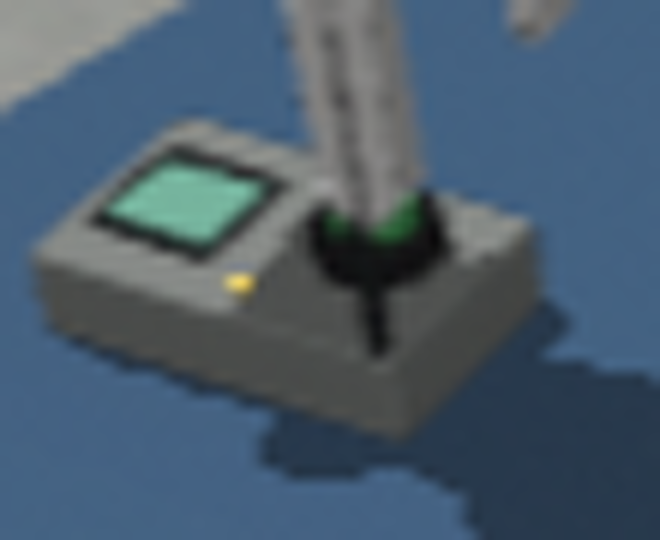

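View pics/t11.png

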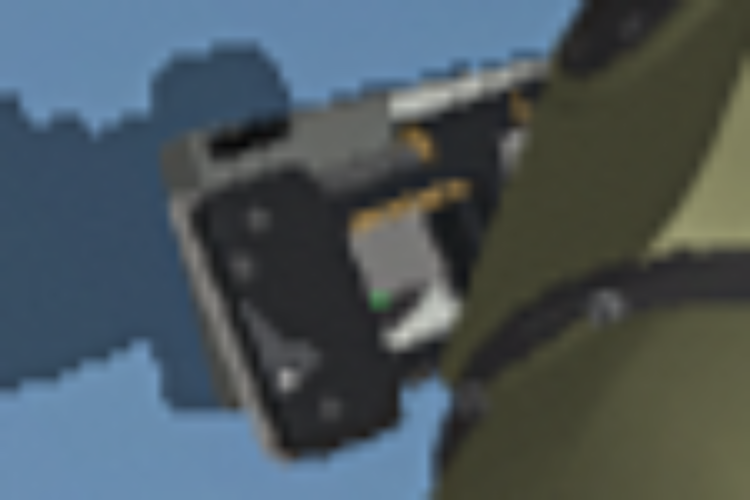

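Joint 6 is sitting at its range end (-2.55), and there is a sideways force, so this press is suspect. I'll back off upwards and turn the wrist away from the limit before pressing again.

carry_out(steps=[[[0,0,-0.005],[0,0,0],-1],[[0,0,-0.008],[0,0,0],-1],[[0,0,0],[0,0,0.13],-1],[[0,0,0],[0,0,0.13],-1],[[0,0,0],[0,0,0.13],-1],[[0,0,0],[0,0,0.13],-1],[[0,0,0],[0,0,0.13],-1],[[0,0,0],[0,0,0.13],-1]])

```text
t: 16.25
tcp_pos: [485.8, -313.1, 59.0]
eef_rot: [-0.0, 0.218, 0.976, -0.0]
force: [0.6, -0.1, -0.4]
grip_width: 0.1
```

carry_out(steps=[[[0,0,0],[0,0,0.13],-1],[[0,0,0],[0,0,0.13],-1],[[0,0,0],[0,0,0.13],-1],[[0,0,0],[0,0,0.13],-1],[[0,0,0],[0,0,0],-1],[[0,0,0],[0,0,0],-1],[[0,0,0],[0,0,0],-1],[[0,0,0],[0,0,0],-1]])

```text
t: 17.05
tcp_pos: [486.0, -313.1, 59.1]
eef_rot: [-0.0, 0.458, 0.889, -0.0]
force: [0.3, 0.4, 0.3]
grip_width: 0.4
```

Run:
```python
from h import *
from bench import telemetry,snapshot
s=snapshot("scene");t=snapshot("top")
cv2.imwrite("pics/s12.png",cv2.resize(s["color"][145:190,190:245,::-1],None,fx=12,fy=12,interpolation=cv2.INTER_CUBIC))
cv2.imwrite("pics/t12.png",cv2.resize(t["color"][165:215,435:510,::-1],None,fx=10,fy=10))
o=telemetry.get_obs();print(o["t"],o["tcp_pos"],o["force"],o["ft_torque"],o["joint_positions"],alpha(o["eef_rot"]))
```

```text
17.15 [ 485.97890781 -313.05872453   59.10232742] [ 0.14798091 -0.88153348  0.35987189] [ 0.0332874  -0.14419903 -0.00359336] [-6.35277492e-01  5.18784940e-01  1.57745568e+00 -8.66440095e-04
  1.04538678e+00 -1.25303255e+00] (np.float64(125.4196617741829), array([-4.72631689e-04, -5.82816702e-04, -9.99999718e-01]))
```

View pics/s12.png

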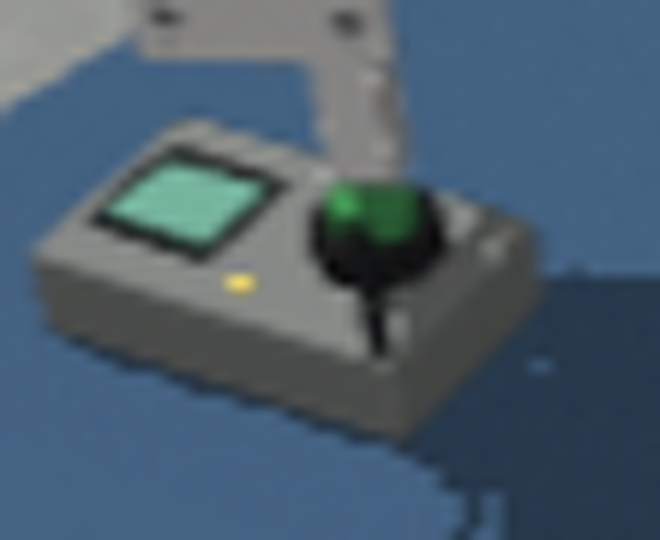

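View pics/t12.png

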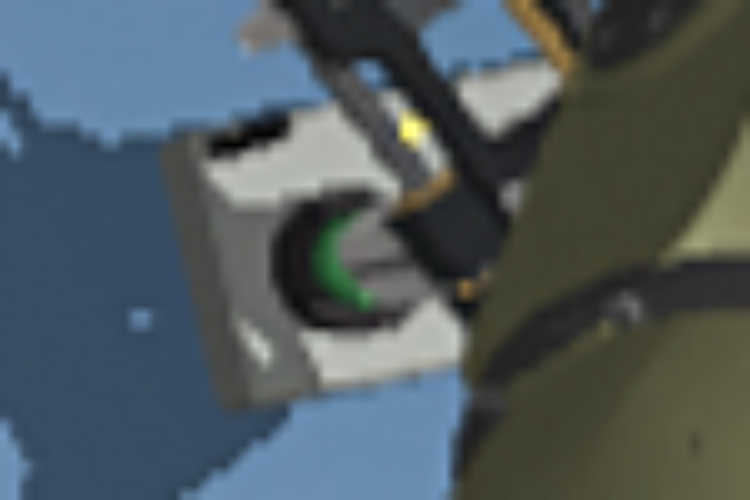

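The finger is centred over the button and the wrist is free (j6 -1.25). I'll press again in small calls, watching force against height.

carry_out(steps=[[[0,0,0.002],[0,0,0],-1],[[0,0,0.002],[0,0,0],-1],[[0,0,0.002],[0,0,0],-1],[[0,0,0.002],[0,0,0],-1],[[0,0,0],[0,0,0],-1],[[0,0,0],[0,0,0],-1],[[0,0,0],[0,0,0],-1],[[0,0,0],[0,0,0],-1]])

```text
t: 17.95
tcp_pos: [486.0, -313.1, 51.2]
eef_rot: [-0.0, 0.459, 0.888, -0.0]
force: [-1.0, 0.5, 3.2]
grip_width: 0.6
```

carry_out(steps=[[[0,0,0.0015],[0,0,0],-1],[[0,0,0.0015],[0,0,0],-1],[[0,0,0],[0,0,0],-1],[[0,0,0],[0,0,0],-1],[[0,0,0],[0,0,0],-1],[[0,0,0],[0,0,0],-1],[[0,0,0],[0,0,0],-1],[[0,0,0],[0,0,0],-1]])

```text
t: 18.75
tcp_pos: [486.0, -313.1, 48.3]
eef_rot: [0.0, 0.459, 0.888, -0.0]
force: [-2.4, 1.2, 6.6]
grip_width: 0.7
```

carry_out(steps=[[[0,0,0.0005],[0,0,0],-1],[[0,0,0],[0,0,0],-1],[[0,0,0.0005],[0,0,0],-1],[[0,0,0],[0,0,0],-1],[[0,0,0],[0,0,0],-1],[[0,0,0],[0,0,0],-1],[[0,0,0],[0,0,0],-1],[[0,0,0],[0,0,0],-1]])

```text
t: 19.55
tcp_pos: [486.1, -313.2, 48.1]
eef_rot: [0.0, 0.459, 0.888, -0.0]
force: [-5.4, 4.1, 15.2]
grip_width: 0.4
```

Run:
```python
from h import *
from bench import telemetry,snapshot
s=snapshot("scene")
cv2.imwrite("pics/s13.png",cv2.resize(s["color"][145:190,190:245,::-1],None,fx=12,fy=12,interpolation=cv2.INTER_CUBIC))
for _ in range(3):
    o=telemetry.get_obs();print(o["t"],o["tcp_pos"],o["force"],o["ft_torque"])
```

```text
19.6 [ 486.11247504 -313.17907952   48.08811532] [-5.70881323  3.32224496 14.86839182] [ 0.74126982  1.04075458 -0.03813847]
19.6 [ 486.11247504 -313.17907952   48.08811532] [-5.70881323  3.32224496 14.86839182] [ 0.74126982  1.04075458 -0.03813847]
19.6 [ 486.11247504 -313.17907952   48.08811532] [-5.70881323  3.32224496 14.86839182] [ 0.74126982  1.04075458 -0.03813847]
```

View pics/s13.png

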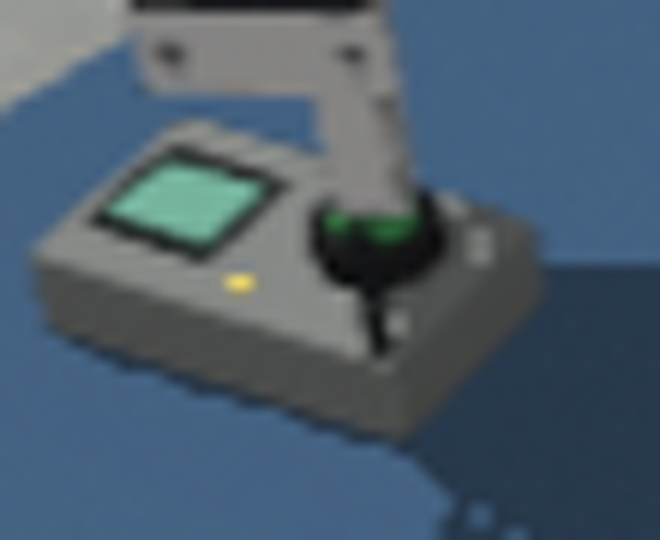

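The stop is at z≈48.1 in both wrist orientations. To tell the button's own end stop from a collar, I'll let it up in steps and read the spring force against height.

```bash
cat > f.py <<'E'
from bench import telemetry,snapshot
import numpy as np
F=[];Z=[]
for _ in range(8):
    snapshot("top");o=telemetry.get_obs();F.append(o["force"]);Z.append(o["tcp_pos"])
print(o["t"],np.mean(Z,0).round(2),np.mean(F,0).round(2),np.std(F,0).round(2))
E
python3 f.py
```

```text
20.0 [ 486.1  -313.16   48.07] [-5.37  3.67 15.01] [0.43 0.45 0.58]
```

carry_out(steps=[[[0,0,-0.0025],[0,0,0],-1],[[0,0,0],[0,0,0],-1],[[0,0,0],[0,0,0],-1],[[0,0,0],[0,0,0],-1],[[0,0,0],[0,0,0],-1],[[0,0,0],[0,0,0],-1],[[0,0,0],[0,0,0],-1],[[0,0,0],[0,0,0],-1]])

```text
t: 20.8
tcp_pos: [486.0, -313.1, 49.6]
eef_rot: [-0.0, 0.459, 0.888, -0.0]
force: [-0.8, 1.9, 2.7]
grip_width: 0.5
```

```bash
python3 f.py
```

```text
21.2 [ 486.02 -313.11   49.63] [-0.42  0.51  3.78] [0.42 0.32 0.71]
```

carry_out(steps=[[[0,0,-0.0015],[0,0,0],-1],[[0,0,0],[0,0,0],-1],[[0,0,0],[0,0,0],-1],[[0,0,0],[0,0,0],-1],[[0,0,0],[0,0,0],-1],[[0,0,0],[0,0,0],-1],[[0,0,0],[0,0,0],-1],[[0,0,0],[0,0,0],-1]])

```text
t: 22.0
tcp_pos: [486.0, -313.1, 51.1]
eef_rot: [-0.0, 0.459, 0.888, -0.0]
force: [0.9, -0.4, 3.7]
grip_width: 0.6
```

```bash
python3 f.py
```

```text
22.4 [ 486.   -313.09   51.12] [ 0.66 -0.14  2.86] [0.65 0.47 0.27]
```

carry_out(steps=[[[0,0,-0.002],[0,0,0],-1],[[0,0,0],[0,0,0],-1],[[0,0,0],[0,0,0],-1],[[0,0,0],[0,0,0],-1],[[0,0,0],[0,0,0],-1],[[0,0,0],[0,0,0],-1],[[0,0,0],[0,0,0],-1],[[0,0,0],[0,0,0],-1]])

```text
t: 23.2
tcp_pos: [486.0, -313.1, 53.1]
eef_rot: [-0.0, 0.459, 0.888, -0.0]
force: [0.9, -0.3, 2.4]
grip_width: 0.3
```

```bash
python3 f.py
```

```text
23.6 [ 485.97 -313.07   53.11] [ 0.81 -0.29  2.08] [0.59 0.45 0.34]
```

The spring force fits 5 N at z≈48.2 and contact lasts beyond 53.1 (2.1 N preload), so the stop was the button's own end stop after about 6 mm. I'll retreat upwards and make a last check.

carry_out(steps=[[[0,0,-0.01],[0,0,0],-1],[[0,0,-0.025],[0,0,0],-1],[[0,0,-0.03],[0,0,0],-1],[[0,0,-0.03],[0,0,0],-1],[[0,0,-0.025],[0,0,0],-1],[[0,0,0],[0,0,0],-1],[[0,0,0],[0,0,0],-1],[[0,0,0],[0,0,0],-1]])

```text
t: 24.4
tcp_pos: [485.6, -312.7, 172.1]
eef_rot: [-0.001, 0.459, 0.888, -0.0]
force: [0.3, 0.5, -0.2]
grip_width: 0.5
```

Run:
```python
from h import *
from bench import telemetry,snapshot
s=snapshot("scene");t=snapshot("top")
cv2.imwrite("pics/s14.png",cv2.resize(s["color"][100:310,180:430,::-1],None,fx=3,fy=2.8));cv2.imwrite("pics/t14.png",cv2.resize(t["color"][100:260,200:520,::-1],None,fx=2.5,fy=2.5))
p=pickle.load(open("s9.pkl","rb"))
print("clip change",np.abs(t["color"][160:200,365:400].astype(int)-p["top"]["color"][160:200,365:400]).max(2).__gt__(60).sum())
o=telemetry.get_obs();print(o["t"],o["tcp_pos"],o["force"])
```

```text
clip change 65
24.5 [ 485.66610549 -312.74176692  172.06224734] [ 0.55825338  0.09637183 -0.37911235]
```

View pics/s14.png

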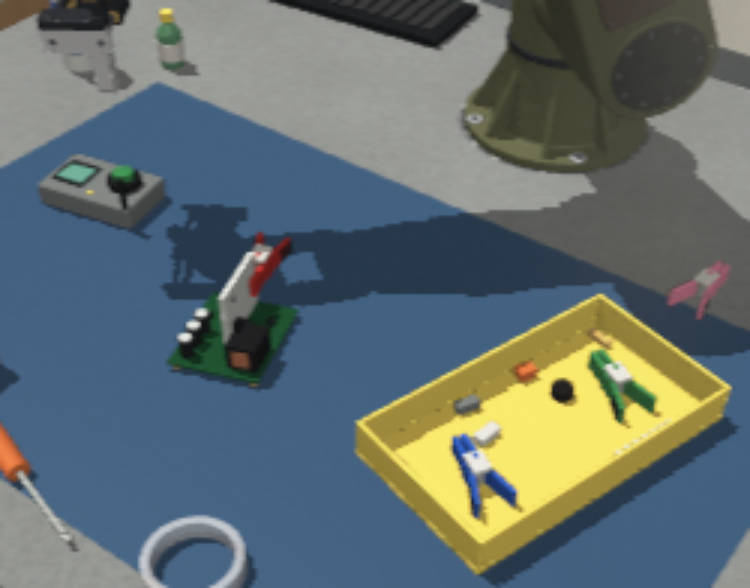

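View pics/t14.png

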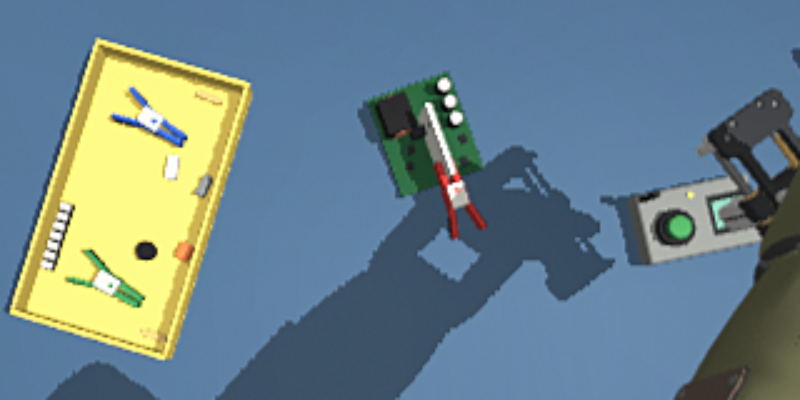

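The clip sits level on the plate at scene crop (268,262) and top crop (455,190). The changed pixels around it are mostly the moving arm shadow. The button is back up, and the bin still holds everything else. Handing in.

```bash
python3 -c "
from bench import workorder;print(workorder.finish_job())"
```

```text
the job is handed in; nothing more can be done
None
```

The red clip is on the spreader's front upright edge, and the logger's start button was pressed fully down and let go. The job is handed in at about 24.5 s.

- **Clip:** the last pictures show it level and still on the plate after release. It bites about 19 mm. Yaw read from pixels is 0–3° off straight, which is about the measuring error.
- **Button:** spring force against height gave about 5 N at the end stop (TCP z ≈ 48.1 mm) after about 6 mm of travel, and the button came back up.
- **Button height:** the button top is about 54 mm above the bench by force. The description says about 50 mm, and my two camera views gave 52.5 mm.
- **Other parts:** the blue and green clips and the small parts are still in the bin. The pink look-alikes were not touched.

**What went wrong:** on the first press, joint 6 ended at its range limit (read -2.552, stated limit -2.55). The wrist felt about 24 N vertically and 10 N sideways. I backed off, turned the wrist and pressed again, so the button was pressed twice. I can't tell whether that limit reading counts as passing the range.

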